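# Open the press-and-turn tin of carving oil

### The arm

A 6-joint arm with a two-finger parallel gripper is mounted at the origin on the work surface. World frame = base frame: x ahead of the robot, y to its left, z up, the work surface at z = 0. Lengths are in mm, angles in rad, forces in N, time in s.
With the tool pointing down it reaches from about 300 to 775 mm from the base axis. Payload 14.6 kg.
Tool frame: the origin (TCP) lies between the finger pads; the fingertips stand 19 mm ahead of it and the grasp point (between the pads) is the TCP; x points along the fingers, y is the direction in which the jaws open and shut, and the axes are right-handed (so a half turn about x gives the same grasp; the last joint's range is limited). The gripper opens to 94 mm and grips with 3 to 60 N. Pads are 16 mm wide; open, the fingers measure 119 mm over their backs; the gripper's body (75 mm by 177 mm) begins 78 mm behind the grasp point.
Start: joints at [-1.231, 0.3, 1.521, -0, 1.321, -0.067], TCP at [217.612, -505.108, 191.846] pointing down, gripper open.
Joint ranges: [-3.03, 3.03], [-0.79, 2.21], [0.23, 2.52], [-1.04, 4.18], [0, 3.07], [-2.55, 2.55]. Speed limits (rad/s): [2.22, 2.22, 2.57, 3.14, 3.14, 3.14].

### API

Orientations are given as [roll, pitch, yaw] about the fixed x, y, z axes, in that order (R = Rz(yaw) Ry(pitch) Rx(roll)).
In Python, from cell import manip gives the robot as it stands.
- The arm moves only by the tool jog_arm, never from a script. Its argument "series" is one flat list of numbers, 7 for each row, row after row: the turn, a rotation vector about the world's x, y, z in rad, then the shift along the world's x, y, z in m, then the opening, from -1 (shut) to 1 (fully open). A call has 1 to 20 rows; each row is the pose to reach, as a shift and turn from the pose commanded when the call began; what a row does not reach only later rows make up. A row lasts 1/8 s, in which the tool goes at most 62.5 mm and 10.7 degrees, less where a joint would pass 70% of its speed; a pose out of reach is approached as far as the arm can. A call with a gripper value outside its range is refused whole. The fingers move at their own pace and stop on an object; "squeeze" is the grip in N (left out, the last holds). Time passes only in rows, so rows that repeat a pose let the fingers close. It gives the time, the measured TCP pose, the force and the opening at its end, in the units of the state.
- manip.read_state(): the state, without advancing time (a new reading comes with each control period).
- manip.camera(name): name is "side" or "top"; returns a dict with "color" (420x560x3 uint8, blue, green, red), "range_z" (420x560 float32, mm along the optical axis (not along the pixel's ray), 0 where there is no reading), "fx", "fy", "cx", "cy" (pixels), "D" ([k1, k2, p1, p2, k3] as OpenCV has them; the pictures are not rectified), "pose" (4x4, takes a point from camera to world coordinates). Camera axes: x right, y down, z forward; pixel columns grow to the right and rows downward; lengths in mm; the calibration is good to about 2 mm. A picture is of the moment at which its call begins.
- manip.sign_off(): hands the job in, once; it reports no verdict.
The state is a dict: "clock": time; "joints": joint angles; "qd": joint speeds; "effort": joint torques, N m; "eef_pos": TCP position; "eef_rot": TCP orientation; "wrist_force": force on the tool from outside, world axes, zero at the start; "moment": the same for the moment, N m; "finger_gap": finger opening in mm.
Only numpy, scipy, OpenCV 4.12 (cv2) and the standard library are available. Lean on these libraries where they do the work, as an engineer would, in place of code of your own. Each camera call takes 0.05 s, during which the arm holds its last target.

### The job

Open the oil tin that stands in the wooden cradle: press its safety cap down against the spring, feeling how far it has to go, turn it anticlockwise while it is held down, and lift it off. Set the cap down gently, grip rib upwards, flat in the empty wooden tray. Do not ram or force the cap against the neck (stay under 26 N) and leave the other things on the bench where they are.

Things in the scene. Friction and masses are not known exactly. Their poses are not given: they have to be found in the camera images.
- tin: Oblong grey tin, 100 x 62 x 110 mm tall, fixed to the bench in a wooden cradle 128 x 90 x 34 mm. Origin: centre of the cradle's underside, on the bench; z up, x along the tin's long side. The tin's shoulder is 122 mm above the origin. Tin and tray may change sides from one start to the next.
- tin_neck (a point): Point on the axis of the tin's steel neck, 147 mm above the bench, hidden in the cap at the start. Around the neck (34 mm across) are three catches; the cap's inner lugs are hooked under them. A sprung disc in the neck pushes the cap up: 6 N when locked, 0.55 N more per mm down. When the cap is off, the disc's top stands 168 mm above the bench.
- cap: Black round cap on the tin in the cradle, loose, about 60 g, 54 mm across. Origin: centre of its skirt's underside, at the start 17 mm above the tin's shoulder; z up, x along the grip rib and, while locked, along the tin's x. Held down far enough it turns anticlockwise (from above): free to rise from 55 degrees, hard stop near 85, so turn 70. Not pressed far enough, it turns only a few degrees and stays locked.
- cap_plate (a point): Centre of the upper face of the cap's round top plate, 27 mm above the cap's origin, axes as the cap's. On it stands the upright grip rib, 50 mm long (x), 14 mm wide (y), 23.5 mm tall. The plate is bare beside the rib, 20 mm to each side, so fingertips pinching the rib can press on it (opened too wide they pass its edge).
- cap_lugs (a point): Centre of the ring of the cap's three lugs, on its axis, 5 mm above the cap's origin. How far down the lugs must go to leave their notches differs from tin to tin, 3.5 to 11.5 mm, and cannot be seen: find it by feel. 1.5 mm past it the cap meets a rigid stop and the force rises steeply. Turned free, the cap springs up 5 mm above its locked height; 35 mm of lift clears the neck.
- tray: Empty shallow wooden tray fixed to the bench, 134 x 134 mm outside, walls 6 mm thick and 20 mm tall. Origin: centre of its underside; z up, x and y along its sides.
- tray_in (a point): Centre of the tray's inner floor; axes as the tray's.
- gouge_a: Bystander, to be left alone: a carving gouge, turned dark wooden handle, about 220 long and 28 thick, lying between the tin and the tray (mm).
- gouge_b: Bystander, to be left alone: a carving gouge with a red handle, about 240 long, lying to the left (mm).
- plain_tin: Bystander, to be left alone: a second oblong tin, 100 x 62 x 110 tall, like the first but loose, without cradle and with a plain smooth round screw cap 42 across; stands farther back (mm).
- mallet: Bystander, to be left alone: a round turned carver's mallet, head 84 across, lying to the right (mm).
- sanding_block: Bystander, to be left alone: a cork block 95 x 58 x 32 (mm).
- jar: Bystander, to be left alone: a closed amber glass jar, 72 across, 95 tall, farther back (mm).
- brush: Bystander, to be left alone: a flat brush with wooden handle, lying farther back (mm).
Not all that is in view belongs to the job. Of the things shaped like the cap, the black one is meant.

How it is judged (in metres and radians):
On the way, in this order (a step that is already met when the one before it is completed fails the run):
1. the cap is pressed down about 3 mm below its locked height (its origin under 136 mm above the bench) and has been turned past 12 degrees on the neck (z of cap in the frame of tin below 0.136 m and angle between the x axis of cap and the x axis of tin, either way round above 0.21 rad and horizontal distance between cap and tin below 0.008 m), for 0.05 s.
2. the cap is off: at least 30 mm above its locked height, upright, with no contact to the tin (z of cap in the frame of tin above 0.169 m and contact force between cap and tin below 0.05 N and angle between cap's own z axis and vertical below 0.5 rad), for 0.1 s.
At the end, for the whole second after the job is handed in: The cap stands at rest and released, rib upwards (within 4.5 degrees), flat on the tray's floor (within 4 mm), its centre within 35 mm of the tray's centre along both sides, so wholly between the walls (x of cap in the frame of tray_in between -0.035 and 0.035 m and y of cap in the frame of tray_in between -0.035 and 0.035 m and z of cap in the frame of tray_in below 0.004 m and angle between cap's own z axis and vertical below 0.08 rad and linear speed of cap below 0.01 m/s and contact force between the fingers and cap below 0.05 N); the robot touches nothing.
It fails at once if the load between cap and tin goes over 26 N (contact force between cap and tin above 26 N).
It fails at once if the cap is dropped: it moves faster than 0.5 m/s near the tray while no finger touches it (linear speed of cap above 0.5 m/s and contact force between the fingers and cap below 0.05 N and horizontal distance between cap and tray below 0.12 m).
It fails at once if a bystander is moved by more than 20 mm (distance of any of gouge_a, gouge_b, plain_tin, mallet, sanding_block, jar, brush from where it was at the start of the episode above 0.02 m).
It also fails if it takes over 70 s, if anything falls off the work surface, if the arm or the gripper's body presses on something with over 40 N, if the wrist force passes 120 N, or if a joint passes its speed limit or range.

## Working session

There is one attempt and no reset: what is moved stays moved. The work goes in short steps, Python scripts to look and compute and a tool call to move; the robot and the scene stay as the last step left them, time stands still between calls to the robot, and variables do not carry over. Pictures are saved under pics/ and viewed, and the job is handed in when it is done.

Besides the shell and the picture viewer there is one more tool, called by a JSON object that holds its "op" and its "data". jog_arm: Moves the arm, as the interface text tells. Its arguments: {"type":"object","properties":{"series":{"type":"array","items":{"type":"number"}},"squeeze":{"type":"number"}},"required":["series"]}

```bash
ls; mkdir -p pics
python3 - <<'E'
from cell import manip
import cv2,pickle
print(manip.read_state())
d={}
for n in("side","top"):
    c=manip.camera(n);d[n]=c
    cv2.imwrite(f"pics/{n}0.png",c["color"]);print(n,c["fx"],c["fy"],c["cx"],c["cy"],c["D"],c["pose"])
pickle.dump(d,open("d0.pkl","wb"))
E
```

```text
pics
{'clock': 0.0, 'joints': array([-1.23062109e+00,  3.00480951e-01,  1.52158202e+00,  1.70079890e-05,
        1.32069149e+00, -6.65920136e-02]), 'qd': array([ 0.00061825, -0.00041948, -0.00018027, -0.0001022 ,  0.00053215,
        0.00112103]), 'effort': array([-3.93459632e-04, -5.31806946e+01, -3.52746499e+01,  7.08376430e-02,
        2.43258476e-02, -9.62651211e-05]), 'eef_pos': array([ 217.51639671, -504.85851442,  191.28053613]), 'eef_rot': array([-1.65156687,  1.5696344 ,  1.89678881]), 'wrist_force': array([-0.00383727, -0.17299194,  0.34300857]), 'moment': array([-0.0212186 , -0.02706614,  0.03121003]), 'finger_gap': 94.40708417857141}
side 424.73224128004864 424.73224128004864 275.2607672377086 206.22847123156072 [-0.07088298  0.          0.          0.          0.        ] [[-9.89060669e-01 -1.05850120e-01  1.02736288e-01  5.12639926e+02]
 [-1.47503156e-01  7.16058283e-01 -6.82278063e-01  6.96935501e+02]
 [-1.34595505e-03 -6.89968324e-01 -7.23838311e-01  8.64896825e+02]
 [ 0.00000000e+00  0.00000000e+00  0.00000000e+00  1.00000000e+00]]
top 450.8371676832292 450.8371676832292 287.0821249552357 210.43168509113212 [0.03467788 0.         0.         0.         0.        ] [[-3.83644861e-02 -9.78061468e-01  2.04753342e-01  3.66219697e+02]
 [-9.99261586e-01  3.79828820e-02 -5.79508920e-03  5.17256766e+00]
 [-2.10916860e-03 -2.04824475e-01 -9.78796448e-01  1.17349956e+03]
 [ 0.00000000e+00  0.00000000e+00  0.00000000e+00  1.00000000e+00]]
```

View pics/top0.png

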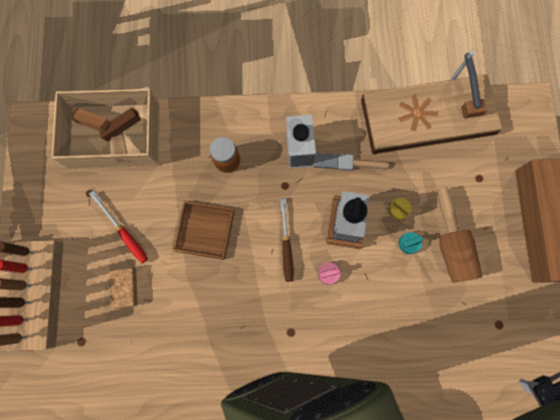

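View pics/side0.png

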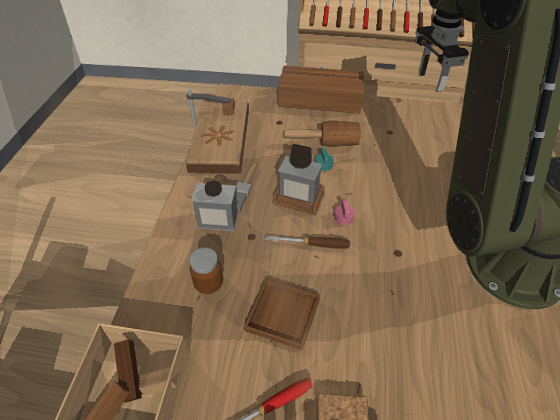

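Things that could be taken for the cap in the top view: the black cap on the cradled tin at (354,210), the smooth black cap on the plain tin at (301,132), and the loose caps in yellow (400,208), teal (411,243) and pink (329,273). I choose (354,210) because it is black, has a rib and stands in the cradle. Next I check it in a close crop.

```bash
cat > h.py <<'E'
import numpy as np,cv2,pickle
def K(c): return np.array([[c["fx"],0,c["cx"]],[0,c["fy"],c["cy"]],[0,0,1.]])
def plane(c,uv,z):
    uv=np.asarray(uv,float).reshape(-1,1,2)
    n=cv2.undistortPoints(uv,K(c),np.array(c["D"],float)).reshape(-1,2)
    r=np.c_[n,np.ones(len(n))]@c["pose"][:3,:3].T; o=c["pose"][:3,3]
    return o+r*((z-o[2])/r[:,2])[:,None]
def cloud(c):
    z=c["range_z"];h,w=z.shape
    u,v=np.meshgrid(np.arange(w),np.arange(h))
    n=cv2.undistortPoints(np.stack([u,v],-1).reshape(-1,1,2).astype(float),K(c),np.array(c["D"],float)).reshape(h,w,2)
    P=np.concatenate([n,np.ones((h,w,1))],-1)*z[...,None]
    W=P@c["pose"][:3,:3].T+c["pose"][:3,3]; W[z<=0]=np.nan
    return W
E
python3 - <<'E'
from h import *
d=pickle.load(open("d0.pkl","rb"))
a=cv2.resize(d["top"]["color"][180:255,315:390],(400,400),interpolation=cv2.INTER_CUBIC)
b=cv2.resize(d["side"]["color"][140:215,265:340],(400,400),interpolation=cv2.INTER_CUBIC)
cv2.imwrite("pics/crop0.png",np.hstack([a,b]))
for n in("top","side"):
    W=cloud(d[n]);img=d[n]["color"]
    x,y,z=W[...,0],W[...,1],W[...,2]
    p=plane(d["top"],[[354,210]],166)[0]
    near=np.hypot(x-p[0],y-p[1])<45
    for lo,hi,nm in((180,200,"rib"),(160,172,"plate"),(115,127,"shoulder"),(28,39,"cradle")):
        m=(near if lo>100 else np.hypot(x-p[0],y-p[1])<95)&(z>lo)&(z<hi)
        q=W[m]
        if len(q)>5:
            r=cv2.minAreaRect(q[:,:2].astype(np.float32)); print(n,nm,len(q),q.mean(0).round(1),r)
E
```

```text
top rib 148 [ 571.2 -156.3  190.1] ((572.1107788085938, -156.94236755371094), (14.181493759155273, 49.555938720703125), 77.96665954589844)
top plate 294 [ 570.7 -155.4  167.1] ((570.68359375, -156.352294921875), (53.73601531982422, 51.38983154296875), 75.67317962646484)
top shoulder 417 [ 560.7 -148.2  122.4] ((571.20556640625, -156.9227752685547), (65.47418975830078, 88.94055938720703), 79.63990020751953)
top cradle 358 [ 552.8 -135.    34.7] ((572.0186767578125, -156.16831970214844), (87.12671661376953, 123.99755096435547), 78.83873748779297)
side rib 111 [ 573.3 -154.4  186.6] ((574.035400390625, -155.35995483398438), (19.287446975708008, 48.38607406616211), 73.8429946899414)
side plate 147 [ 575.1 -145.1  165.6] ((572.6336669921875, -146.59719848632812), (51.94630813598633, 30.373580932617188), 5.935269355773926)
side shoulder 354 [ 569.6 -145.   120.3] ((572.460693359375, -149.0760040283203), (87.75222778320312, 65.73931884765625), 4.27159309387207)
side cradle 358 [ 568.6 -130.5   32.7] ((574.2841796875, -155.11572265625), (90.70250701904297, 123.70630645751953), 78.91468811035156)
```

View pics/crop0.png

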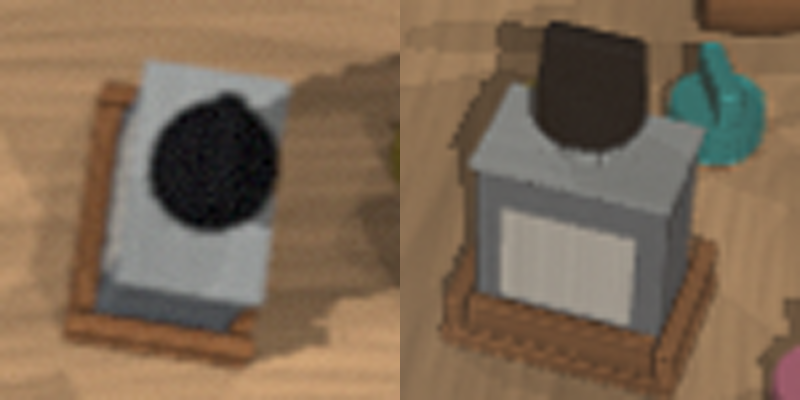

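The crop shows the black cap with its rib running along the tin's long side, on the tin in the cradle, so the choice holds. Next I measure the tray and the tool geometry.

Run:
```python
from h import *
from cell import manip
from scipy.spatial.transform import Rotation as R
d=pickle.load(open("d0.pkl","rb"))
s=manip.read_state()
M=R.from_euler("xyz",s["eef_rot"]).as_matrix();print(M.round(3))
print("jaw yaw deg",np.degrees(np.arctan2(M[1,1],M[0,1])))
for n in("top","side"):
    W=cloud(d[n]);x,y,z=W[...,0],W[...,1],W[...,2]
    p=plane(d["top"],[[206,230]],5)[0]
    m=(np.abs(x-p[0])<95)&(np.abs(y-p[1])<95)
    q=W[m&(z>14)&(z<24)];print(n,p.round(),"tray rim",len(q),cv2.minAreaRect(q[:,:2].astype(np.float32)))
    f=W[m&(np.hypot(x-p[0],y-p[1])<40)];print("floor z",np.nanmedian(f[:,2]))
    # heights of everything on transit
```

```text
[[-0.     0.396 -0.918]
 [ 0.001 -0.918 -0.396]
 [-1.    -0.001 -0.   ]]
jaw yaw deg -66.69221063302683
top [567. 213.   5.] tray rim 474 ((566.3388671875, 217.04913330078125), (137.25381469726562, 134.298583984375), 78.53365325927734)
floor z 7.674975867852822
side [567. 213.   5.] tray rim 665 ((568.2049560546875, 214.88575744628906), (139.01698303222656, 135.06494140625), 78.25899505615234)
floor z 6.234522839201702
```

{"op": "jog_arm", "data": {"series": [0,0,-0.06,0,0,0.05,1,0,0,-0.12,0.035,0.035,0.065,1,0,0,-0.18,0.08,0.08,0.065,1,0,0,-0.24,0.125,0.125,0.065,0.5,0,0,-0.3,0.17,0.17,0.065,0.2,0,0,-0.36,0.21,0.21,0.065,0,0,0,-0.42,0.25,0.25,0.065,-0.2,0,0,-0.48,0.29,0.285,0.065,-0.3,0,0,-0.54,0.32,0.315,0.065,-0.36,0,0,-0.6,0.345,0.34,0.065,-0.36,0,0,-0.6,0.355,0.349,0.065,-0.36,0,0,-0.6,0.355,0.349,0.065,-0.36,0,0,-0.6,0.355,0.349,0.065,-0.36]}}

```text
clock: 1.72
eef_pos: [572.0, -157.0, 256.9]
eef_rot: [1.507, 1.571, -1.828]
wrist_force: [0.1, 0.4, -0.1]
finger_gap: 29.7
```

Run:
```python
from h import *
from cell import manip
from scipy.spatial.transform import Rotation as R
c=manip.camera("side")
cv2.imwrite("pics/s1.png",cv2.resize(c["color"][60:220,200:400],(800,640),interpolation=cv2.INTER_CUBIC)[:600])
s=manip.read_state();print(s["eef_pos"],s["joints"])
M=R.from_euler("xyz",s["eef_rot"]).as_matrix();print(np.degrees(np.arctan2(M[1,1],M[0,1])),M[:,0].round(4))
```

```text
[ 572.0231298  -157.03967752  257.02270017] [-3.29624967e-01  3.59635769e-01  1.29222914e+00 -9.92477354e-05
  1.48954784e+00  1.43510576e+00]
-101.1111623230374 [ 1.e-04 -2.e-04 -1.e+00]
```

View pics/s1.png

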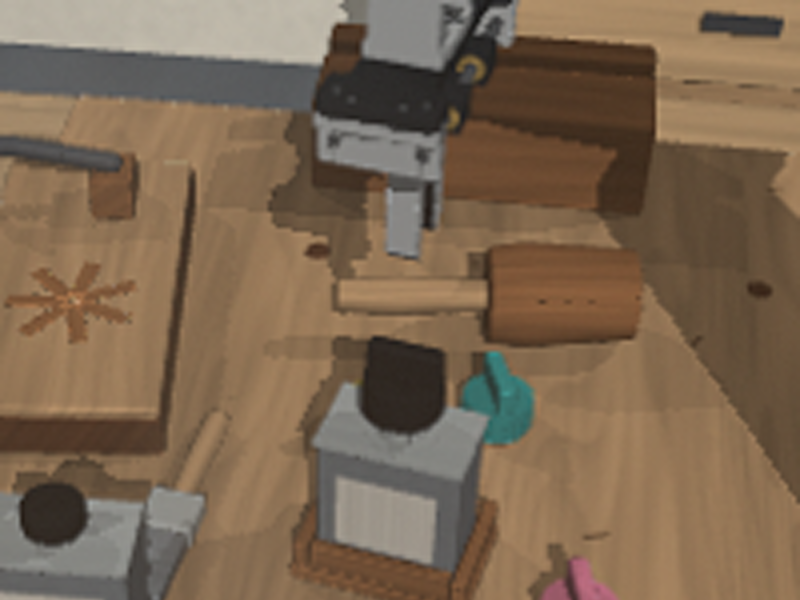

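{"op": "jog_arm", "data": {"series": [0,0,0,0,0.0005,-0.025,-0.36,0,0,0,0,0.0005,-0.045,-0.36,0,0,0,0,0.0005,-0.06,-0.36,0,0,0,0,0.0005,-0.066,-0.36,0,0,0,0,0.0005,-0.066,-0.36,0,0,0,0,0.0005,-0.066,-0.55,0,0,0,0,0.0005,-0.066,-0.65,0,0,0,0,0.0005,-0.066,-0.75,0,0,0,0,0.0005,-0.066,-0.85,0,0,0,0,0.0005,-0.066,-0.85], "squeeze": 4}}

```text
clock: 3.02
eef_pos: [572.6, -155.6, 190.9]
eef_rot: [2.622, 1.571, -0.713]
wrist_force: [0.3, -0.3, 1.1]
finger_gap: 7.1
```

Run:
```python
from h import *
from cell import manip
c=manip.camera("side")
cv2.imwrite("pics/s2.png",cv2.resize(c["color"][120:220,250:350],(600,600),interpolation=cv2.INTER_CUBIC))
t=manip.camera("top")
cv2.imwrite("pics/t2.png",cv2.resize(t["color"][150:270,290:430],(700,600),interpolation=cv2.INTER_CUBIC))
s=manip.read_state();print(s)
```

```text
{'clock': 3.125, 'joints': array([-3.27042793e-01,  3.97828656e-01,  1.39207715e+00, -5.93359378e-06,
        1.35171222e+00,  1.43694802e+00]), 'qd': array([ 0.00066827,  0.00147445,  0.00112779, -0.00031028, -0.00187117,
        0.00163233]), 'effort': array([ 3.66810855e-03, -5.92119849e+01, -3.57640207e+01,  2.53155705e-02,
       -7.06555531e-02, -1.16008569e-04]), 'eef_pos': array([ 572.61200488, -155.59699159,  190.84588497]), 'eef_rot': array([0.09052614, 1.5707703 , 3.0389256 ]), 'wrist_force': array([ 0.76727711, -0.35094784, -0.00592501]), 'moment': array([ 0.09455781, -0.03746702, -0.01239746]), 'finger_gap': 7.206963181006357}
```

View pics/s2.png

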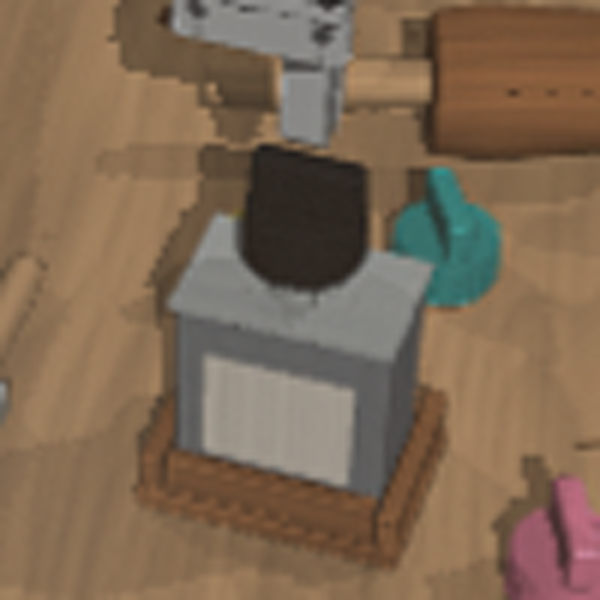

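View pics/t2.png

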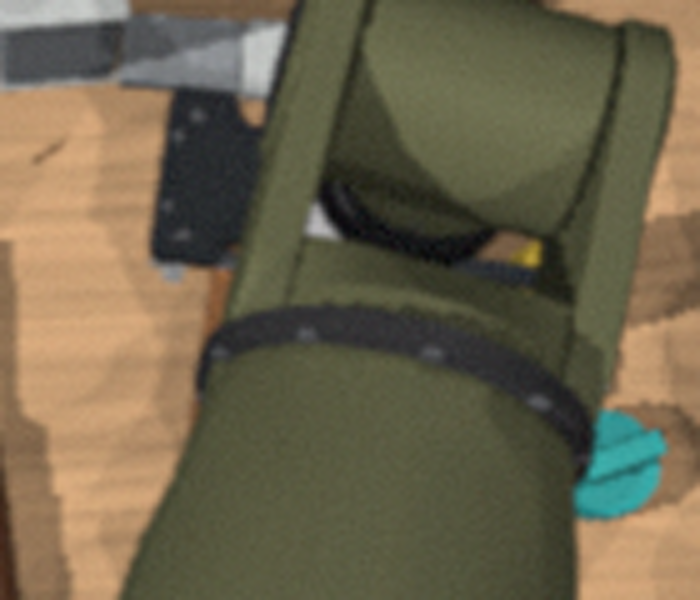

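Run:
```python
from h import *
from cell import manip
c=manip.camera("side");pickle.dump(c,open("s2.pkl","wb"))
W=cloud(c)
for u in(300,302,304):
  for v in range(128,166,3): print(u,v,W[v,u].round(0),c["color"][v,u])
P=np.linalg.inv(c["pose"])
for p in([572.6,-155.6,190.8],[572.6,-155.6,171.8],[572.6,-155.6,189.5]):
    q=P[:3,:3]@p+P[:3,3]
    print(cv2.projectPoints(q.reshape(1,1,3),np.zeros(3),np.zeros(3),K(c),np.array(c["D"]))[0].ravel())
```

```text
300 128 [573. -76. 305.] [135 138 139]
300 131 [ 578. -140.  250.] [77 80 82]
300 134 [ 578. -143.  238.] [134 135 137]
300 137 [ 577. -139.  232.] [134 136 137]
300 140 [ 577. -140.  222.] [133 135 137]
300 143 [ 576. -140.  213.] [100 104 107]
300 146 [ 577. -159.  189.] [34 38 44]
300 149 [ 577. -152.  185.] [34 38 45]
300 152 [ 576. -150.  177.] [34 40 46]
300 155 [ 576. -154.  164.] [31 37 44]
300 158 [ 575. -141.  165.] [34 39 46]
300 161 [ 573. -132.  163.] [34 38 46]
300 164 [ 573. -128.  155.] [34 39 46]
302 128 [569. -73. 308.] [132 134 135]
302 131 [ 573. -140.  250.] [75 77 80]
302 134 [ 573. -141.  241.] [134 136 137]
302 137 [ 572. -141.  231.] [134 136 138]
302 140 [ 572. -141.  223.] [135 138 138]
302 143 [ 572. -142.  212.] [132 134 134]
302 146 [ 572. -160.  189.] [31 34 39]
302 149 [ 571. -150.  187.] [36 40 47]
302 152 [ 571. -151.  177.] [32 39 45]
302 155 [ 571. -150.  167.] [33 38 44]
302 158 [ 569. -141.  165.] [32 38 46]
302 161 [ 568. -131.  164.] [35 39 47]
302 164 [ 568. -133.  152.] [35 41 47]
304 128 [564. -73. 308.] [136 139 140]
304 131 [ 568. -138.  252.] [118 120 122]
304 134 [ 568. -139.  243.] [120 123 125]
304 137 [ 567. -141.  232.] [ 97 100 102]
304 140 [ 567. -141.  223.] [105 107 109]
304 143 [ 567. -143.  212.] [ 92 100 108]
304 146 [ 567. -158.  191.] [40 47 56]
304 149 [ 567. -154.  185.] [39 42 48]
304 152 [ 566. -149.  179.] [34 38 46]
304 155 [ 565. -148.  170.] [35 40 46]
304 158 [ 564. -141.  165.] [34 39 46]
304 161 [ 563. -134.  162.] [34 39 46]
304 164 [ 563. -133.  152.] [35 40 47]
[301.80888165 146.43291265]
[301.49079414 152.27504076]
[301.78688768 146.83723977]
```

Run:
```python
from h import *
c=pickle.load(open("s2.pkl","rb"))
W=cloud(c)
def aty(uv,y):
    a=plane(c,[uv],0)[0];b=plane(c,[uv],300)[0];t=(y-a[1])/(b[1]-a[1]);return a+t*(b-a)
print(aty((302,144.5),-140), aty((300.7,123.7),-130))
# start pose: fingers in initial side image
d=pickle.load(open("d0.pkl","rb"))["side"];W=cloud(d)
m=(np.abs(W[...,0]-217)<60)&(np.abs(W[...,1]+505)<70)&(W[...,2]>130)&(W[...,2]<330)
vs,us=np.nonzero(m);print(len(vs))
q=W[m]; h=np.histogram(q[:,2],bins=range(130,331,10));print(list(zip(h[1],h[0])))
cv2.imwrite("pics/st.png",cv2.resize(d["color"][20:110,400:500],(660,600),interpolation=cv2.INTER_CUBIC))
o=q[np.argsort(q[:,2])][:8].round(0);print(o)
```

```text
[ 571.28948484 -140.          209.23095274] [ 576.301075   -130.          278.10067713]
656
[(np.int64(130), np.int64(0)), (np.int64(140), np.int64(0)), (np.int64(150), np.int64(0)), (np.int64(160), np.int64(0)), (np.int64(170), np.int64(0)), (np.int64(180), np.int64(0)), (np.int64(190), np.int64(0)), (np.int64(200), np.int64(16)), (np.int64(210), np.int64(39)), (np.int64(220), np.int64(49)), (np.int64(230), np.int64(47)), (np.int64(240), np.int64(46)), (np.int64(250), np.int64(51)), (np.int64(260), np.int64(48)), (np.int64(270), np.int64(47)), (np.int64(280), np.int64(47)), (np.int64(290), np.int64(11)), (np.int64(300), np.int64(44)), (np.int64(310), np.int64(116)), (np.int64(320), np.int64(95))]
[[ 209. -456.  203.]
 [ 244. -551.  203.]
 [ 234. -552.  204.]
 [ 238. -551.  204.]
 [ 206. -454.  205.]
 [ 191. -461.  206.]
 [ 242. -546.  206.]
 [ 248. -551.  206.]]
```

View pics/st.png

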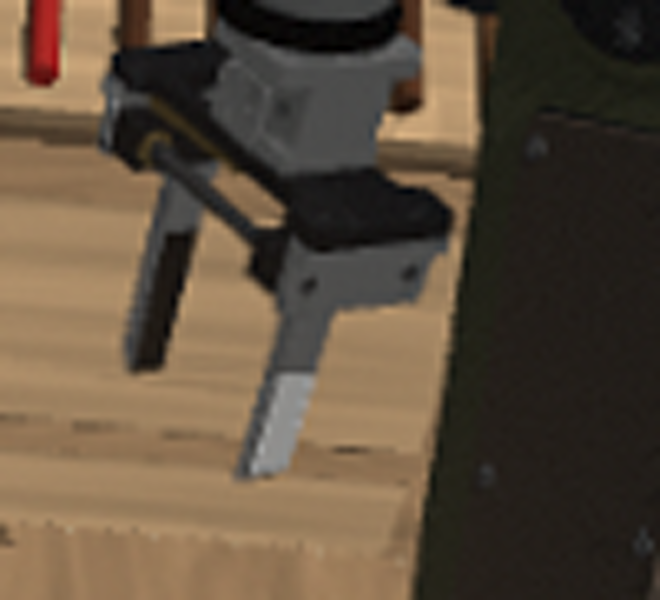

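The side view shows that the fingers closed above the rib. The tips end at about pixel (302,144), which is z≈209, some 19 mm above the reported TCP instead of below it. So the fingertip offset in the interface text disagrees with the picture. I trust the camera here, and check the lateral offset too.

Run:
```python
from h import *
c=pickle.load(open("s2.pkl","rb"))
W=cloud(c)
m=np.zeros(W.shape[:2],bool);m[125:150,285:320]=1
m&=(W[...,2]>211)&(W[...,2]<246)&(np.abs(W[...,1]+145)<25)
q=W[m]
ax=np.radians(79);a=np.array([np.cos(ax),np.sin(ax)]);b=np.array([a[1],-a[0]])
r=q[:,:2]-[572.6,-155.6]
print(len(q))
for v in range(130,146):
    k=m[v]
    if k.any():
        e=W[v][k][:,:2]-[572.6,-155.6]; print(v,np.nonzero(k)[0][[0,-1]],W[v][k][:,2].mean().round(),(e@a).round(0),(e@b).round(0))
```

```text
112
131 [306 307] 235.0 [ -5. -11.] [-7. -8.]
132 [297 307] 242.0 [ 17.  15.  14.  15.  12.   7.  -3. -10.] [10.  7.  5.  2. -2. -8. -8. -8.]
133 [297 307] 240.0 [16. 16. 16. 15. 15. 13. 14.  7. -5. -8.] [ 9.  5.  2. -0. -3. -5. -7. -8. -8. -9.]
134 [297 307] 237.0 [ 15.  19.  12.  13.  18.  15.  15.  15.   5.  -3. -12.] [10.  6.  6.  3. -1. -3. -5. -8. -8. -8. -8.]
135 [297 307] 235.0 [ 17.  15.  18.  15.  16.  15.  17.  18.   6.  -7. -14.] [ 9.  7.  4.  2. -1. -3. -6. -9. -8. -7. -8.]
136 [297 307] 231.0 [ 17.  17.  15.  14.  16.  16.  15.  17.   6.  -6. -14.] [ 9.  7.  5.  2. -1. -3. -5. -9. -8. -8. -8.]
137 [297 306] 230.0 [16. 18. 19. 17. 18. 14. 18. 14.  5. -6.] [ 9.  6.  3.  1. -1. -3. -7. -8. -8. -8.]
138 [297 306] 226.0 [18. 16. 14. 14. 16. 17. 17. 16. -3. -6.] [ 8.  7.  5.  2. -1. -4. -6. -9. -6. -8.]
139 [297 306] 223.0 [17. 16. 14. 13. 13. 17. 18. 17. -4. -6.] [ 9.  6.  5.  2. -0. -4. -7. -9. -6. -8.]
140 [297 304] 222.0 [15. 14. 15. 16. 14. 15. 16. 14.] [ 9.  7.  4.  1. -1. -4. -6. -8.]
141 [297 304] 219.0 [17. 16. 13. 12. 15. 13. 18. 13.] [ 9.  6.  4.  2. -1. -3. -7. -8.]
142 [297 304] 216.0 [15. 17. 14. 17. 14. 14. 15. 13.] [ 9.  6.  4.  1. -1. -4. -6. -8.]
143 [300 304] 213.0 [16. 16. 13. 17. 11.] [ 1. -2. -3. -7. -8.]
```

{"op": "jog_arm", "data": {"series": [0,0,0,0,-0.0004,0,-0.3,0,0,0,0,-0.0004,0,-0.3,0,0,0,0,-0.0004,0,-0.3,0,0,0,0,-0.0004,-0.012,-0.3,0,0,0,0,-0.0004,-0.022,-0.3,0,0,0,0,-0.0004,-0.03,-0.3,0,0,0,0,-0.0004,-0.036,-0.3,0,0,0,0,-0.0004,-0.036,-0.3]}}

```text
clock: 4.18
eef_pos: [572.5, -156.0, 154.4]
eef_rot: [-0.128, 1.57, 2.82]
wrist_force: [0.5, 0.4, -0.2]
finger_gap: 32.9
```

```bash
cat > look.py <<'E'
import sys
from h import *
from cell import manip
c=manip.camera("side")
cv2.imwrite("pics/%s.png"%sys.argv[1],cv2.resize(c["color"][120:220,250:350],(600,600),interpolation=cv2.INTER_CUBIC))
s=manip.read_state();print(s["clock"],s["eef_pos"],s["wrist_force"],s["finger_gap"])
E
python3 look.py s3
```

```text
4.225 [ 572.63482731 -156.02340368  154.81220018] [-0.60944366  0.32414936  0.0030444 ] 33.021296415163555
```

View pics/s3.png

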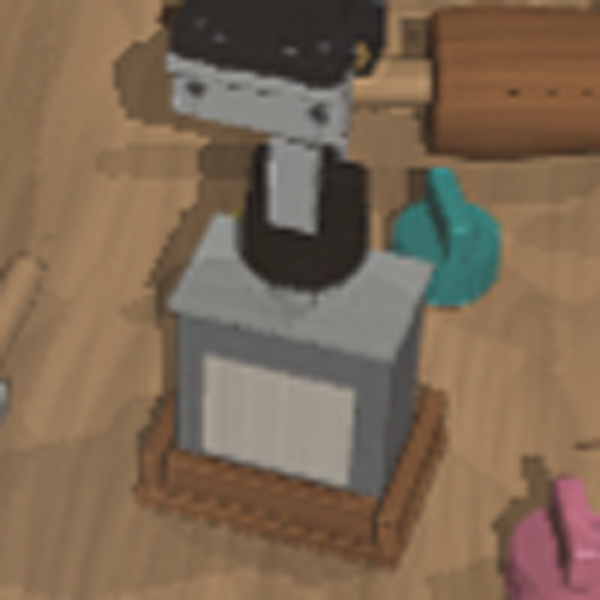

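{"op": "jog_arm", "data": {"series": [0,0,0,0,0,0,-0.5,0,0,0,0,0,0,-0.6,0,0,0,0,0,0,-0.7,0,0,0,0,0,0,-0.8,0,0,0,0,0,0,-0.8], "squeeze": 4}}

```text
clock: 4.85
eef_pos: [572.6, -156.7, 155.1]
eef_rot: [1.996, 1.57, -1.339]
wrist_force: [-1.7, -5.3, 1.1]
finger_gap: 13.9
```

The rib is gripped, with a gap of 13.9 mm. The side force is about 5.5 N towards -y, so I shift that way to relieve it.

{"op": "jog_arm", "data": {"series": [0,0,0,-0.0001,-0.0005,0,-0.8,0,0,0,-0.0002,-0.001,0,-0.8,0,0,0,-0.0002,-0.001,0,-0.8,0,0,0,-0.0002,-0.001,0,-0.8]}}

```text
clock: 5.35
eef_pos: [572.6, -156.8, 155.1]
eef_rot: [-2.577, 1.57, 0.372]
wrist_force: [0.3, -0.0, 4.2]
finger_gap: 14.2
```

```bash
python3 look.py s4
```

```text
5.4 [ 572.562324   -156.84599797  155.07721714] [-0.20285948  1.4444432   4.25420159] 13.84256602487936
```

{"op": "jog_arm", "data": {"series": [0,0,0,0,0,-0.001,-0.8,0,0,0,0,0,-0.002,-0.8,0,0,0,0,0,-0.002,-0.8]}}

```text
clock: 5.78
eef_pos: [572.6, -156.9, 153.2]
eef_rot: [-2.903, 1.57, 0.046]
wrist_force: [-0.5, 0.3, 4.9]
finger_gap: 14.1
```

{"op": "jog_arm", "data": {"series": [0,0,0,0,0,-0.001,-0.8,0,0,0,0,0,-0.002,-0.8,0,0,0,0,0,-0.002,-0.8]}}

```text
clock: 6.15
eef_pos: [572.7, -156.9, 151.3]
eef_rot: [-2.969, 1.57, -0.021]
wrist_force: [0.9, 1.4, 6.1]
finger_gap: 14.1
```

{"op": "jog_arm", "data": {"series": [0,0,0,0,0,-0.001,-0.8,0,0,0,0,0,-0.001,-0.8,0,0,0,0,0,-0.001,-0.8]}}

```text
clock: 6.52
eef_pos: [572.7, -156.9, 150.4]
eef_rot: [-2.976, 1.57, -0.028]
wrist_force: [0.3, 1.9, 6.5]
finger_gap: 14.2
```

```bash
python3 look.py s5
python3 - <<'E'
import cv2,numpy as np
a=cv2.imread("pics/s4.png");b=cv2.imread("pics/s5.png")
cv2.imwrite("pics/s45.png",np.hstack([a[100:400,150:450],b[100:400,150:450]]))
E
```

```text
6.575 [ 572.7201325  -156.88030408  150.34624286] [-0.09430144  1.81330838  6.16083163] 14.130549368444875
```

View pics/s45.png

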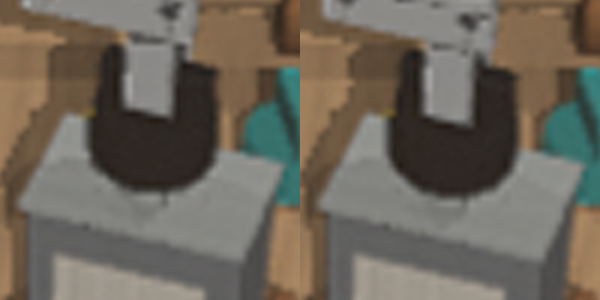

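The picture shows the cap still in place while the fingers have slid down the rib. I keep going down in small steps.

{"op": "jog_arm", "data": {"series": [0,0,0,0,0,-0.001,-0.8,0,0,0,0,0,-0.001,-0.8]}}

```text
clock: 6.82
eef_pos: [572.7, -156.9, 149.4]
eef_rot: [-2.989, 1.57, -0.04]
wrist_force: [0.7, 1.1, 6.1]
finger_gap: 13.9
```

{"op": "jog_arm", "data": {"series": [0,0,0,0,0,-0.001,-0.8,0,0,0,0,0,-0.001,-0.8]}}

```text
clock: 7.08
eef_pos: [572.7, -156.9, 148.4]
eef_rot: [-2.997, 1.57, -0.049]
wrist_force: [-0.2, 1.6, 8.2]
finger_gap: 14.0
```

{"op": "jog_arm", "data": {"series": [0,0,0,0,0,-0.001,-0.8,0,0,0,0,0,-0.001,-0.8]}}

```text
clock: 7.32
eef_pos: [572.7, -156.9, 147.5]
eef_rot: [-2.999, 1.57, -0.05]
wrist_force: [-0.2, 1.5, 8.8]
finger_gap: 13.9
```

{"op": "jog_arm", "data": {"series": [0,0,0,0,0,-0.001,-0.8,0,0,0,0,0,-0.001,-0.8]}}

```text
clock: 7.58
eef_pos: [572.7, -156.9, 146.6]
eef_rot: [-3.052, 1.57, -0.103]
wrist_force: [-1.0, 0.9, 8.2]
finger_gap: 14.4
```

{"op": "jog_arm", "data": {"series": [0,0,0,0,0,-0.0005,-0.8,0,0,0,0,0,-0.0005,-0.8]}}

```text
clock: 7.82
eef_pos: [572.8, -156.9, 146.1]
eef_rot: [-3.03, 1.569, -0.081]
wrist_force: [-1.0, 2.0, 9.1]
finger_gap: 14.0
```

{"op": "jog_arm", "data": {"series": [0,0,0,0,0,-0.0005,-0.8,0,0,0,0,0,-0.0005,-0.8]}}

```text
clock: 8.07
eef_pos: [572.8, -156.9, 145.7]
eef_rot: [-3.068, 1.57, -0.119]
wrist_force: [-1.0, 1.3, 9.6]
finger_gap: 13.8
```

{"op": "jog_arm", "data": {"series": [0,0,0,0,0,-0.0005,-0.8,0,0,0,0,0,-0.0005,-0.8]}}

```text
clock: 8.32
eef_pos: [572.8, -156.9, 145.2]
eef_rot: [-3.043, 1.57, -0.095]
wrist_force: [-1.0, 1.5, 10.0]
finger_gap: 13.8
```

```bash
python3 look.py s6
python3 - <<'E'
import cv2,numpy as np
a=cv2.imread("pics/s4.png");b=cv2.imread("pics/s6.png")
cv2.imwrite("pics/s46.png",np.hstack([a[100:400,150:450],b[100:400,150:450]]))
E
```

```text
8.375 [ 572.7517308  -156.90206405  145.19408084] [-1.17602735  1.55585161  9.4687881 ] 13.93312767689745
```

View pics/s46.png

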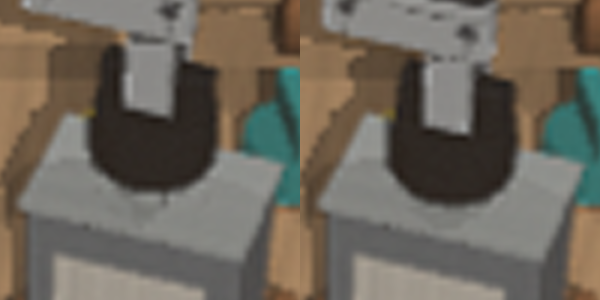

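The cap's lower edge has moved from about row 190 to row 203 of the crop, so it is being pressed, about 5 mm so far. I continue in 0.5 mm steps to feel for the stop.

{"op": "jog_arm", "data": {"series": [0,0,0,0,0,-0.0005,-0.8,0,0,0,0,0,-0.0005,-0.8]}}

```text
clock: 8.62
eef_pos: [572.8, -156.9, 144.7]
eef_rot: [-3.052, 1.57, -0.104]
wrist_force: [-1.2, 1.1, 9.6]
finger_gap: 14.0
```

{"op": "jog_arm", "data": {"series": [0,0,0,0,0,-0.0005,-0.8,0,0,0,0,0,-0.0005,-0.8]}}

```text
clock: 8.88
eef_pos: [572.7, -156.9, 144.2]
eef_rot: [-3.057, 1.569, -0.108]
wrist_force: [-1.5, 1.9, 10.3]
finger_gap: 14.0
```

{"op": "jog_arm", "data": {"series": [0,0,0,0,0,-0.0005,-0.8,0,0,0,0,0,-0.0005,-0.8]}}

```text
clock: 9.12
eef_pos: [572.8, -156.9, 143.8]
eef_rot: [-3.035, 1.569, -0.086]
wrist_force: [-2.0, 1.9, 10.7]
finger_gap: 13.9
```

{"op": "jog_arm", "data": {"series": [0,0,0,0,0,-0.0005,-0.8,0,0,0,0,0,-0.0005,-0.8]}}

```text
clock: 9.38
eef_pos: [572.8, -156.9, 143.3]
eef_rot: [-3.06, 1.569, -0.112]
wrist_force: [-1.4, 2.5, 10.4]
finger_gap: 14.1
```

{"op": "jog_arm", "data": {"series": [0,0,0,0,0,-0.0005,-0.8,0,0,0,0,0,-0.0005,-0.8]}}

```text
clock: 9.62
eef_pos: [572.8, -156.9, 142.8]
eef_rot: [-3.102, 1.569, -0.153]
wrist_force: [-2.2, 1.5, 11.0]
finger_gap: 13.9
```

{"op": "jog_arm", "data": {"series": [0,0,0,0,0,-0.0005,-0.8,0,0,0,0,0,-0.0005,-0.8]}}

```text
clock: 9.88
eef_pos: [572.8, -156.9, 142.4]
eef_rot: [-3.088, 1.569, -0.139]
wrist_force: [-1.9, 1.6, 11.1]
finger_gap: 14.2
```

{"op": "jog_arm", "data": {"series": [0,0,0,0,0,-0.0005,-0.8,0,0,0,0,0,-0.0005,-0.8]}}

```text
clock: 10.12
eef_pos: [572.8, -156.9, 142.4]
eef_rot: [-3.132, 1.569, -0.184]
wrist_force: [-3.3, 2.8, 16.1]
finger_gap: 14.0
```

The force jumped from 11 to 16 N with no travel, at TCP z 142.4, so that is the stop. I back off 1 mm to sit mid-window, grip harder, and start the turn.

{"op": "jog_arm", "data": {"series": [0,0,0,0,0,0.0005,-0.9,0,0,0,0,0,0.001,-0.9,0,0,0,0,0,0.001,-0.9], "squeeze": 15}}

```text
clock: 10.5
eef_pos: [572.8, -156.9, 142.9]
eef_rot: [-3.071, 1.569, -0.123]
wrist_force: [-1.1, 2.5, 9.5]
finger_gap: 14.0
```

{"op": "jog_arm", "data": {"series": [0,0,0.06,0,0,0,-0.9,0,0,0.14,0,0,0,-0.9,0,0,0.22,0,0,0,-0.9,0,0,0.3,0,0,0,-0.9,0,0,0.3,0,0,0,-0.9]}}

```text
clock: 11.12
eef_pos: [573.0, -157.1, 143.0]
eef_rot: [2.72, 1.569, -0.314]
wrist_force: [-0.1, 0.6, 11.2]
finger_gap: 13.7
```

```bash
python3 look.py s7
python3 - <<'E'
from cell import manip
s=manip.read_state();print(s["moment"],s["joints"])
E
```

```text
11.175 [ 573.0164383  -157.16005355  143.01030386] [-0.83394116  0.35544636 10.13305135] 13.948339524167716
[0.01413423 0.11753249 0.09070795] [-3.29334535e-01  4.37836470e-01  1.44943962e+00  2.69398994e-05
  1.25203166e+00  1.13420134e+00]
```

View pics/s7.png

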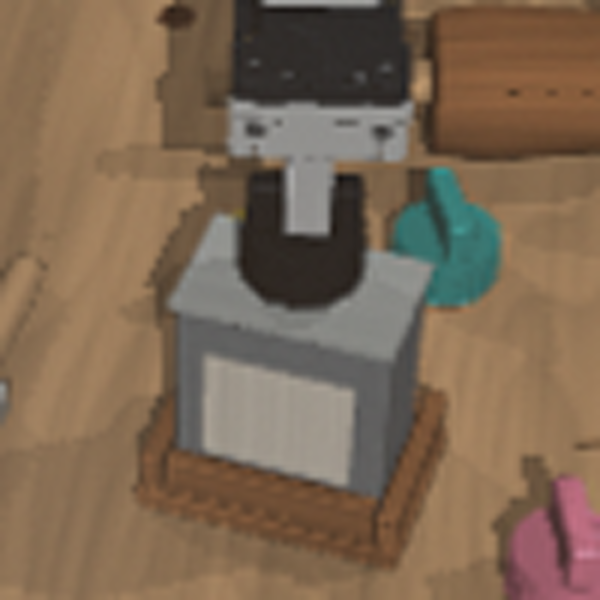

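The rib is now edge-on to the camera and the turning moment is only 0.09 N m, so the cap is turning freely while held down. I continue to 70 degrees.

{"op": "jog_arm", "data": {"series": [0,0,0.1,0,0,0,-0.9,0,0,0.2,0,0,0,-0.9,0,0,0.3,0,0,0,-0.9,0,0,0.4,0,0,0,-0.9,0,0,0.5,0,0,0,-0.9,0,0,0.6,0,0,0,-0.9,0,0,0.7,0,0,0,-0.9,0,0,0.8,0,0,0,-0.9,0,0,0.88,0,0,0,-0.9,0,0,0.92,0,0,0,-0.9,0,0,0.92,0,0,0,-0.9]}}

```text
clock: 12.55
eef_pos: [573.0, -157.2, 143.0]
eef_rot: [1.802, 1.568, -0.312]
wrist_force: [-0.3, 0.5, 10.7]
finger_gap: 14.0
```

```bash
python3 look.py s8
python3 - <<'E'
from cell import manip
s=manip.read_state();print(s["moment"],s["joints"])
E
```

```text
12.6 [ 573.02583154 -157.16419134  143.02169847] [-0.40264927  0.26659313 10.83590984] 13.789744460746993
[0.01166215 0.02505977 0.01475295] [-3.29342361e-01  4.37843781e-01  1.44940151e+00  4.08842015e-05
  1.25205667e+00  2.14433558e-01]
```

View pics/s8.png

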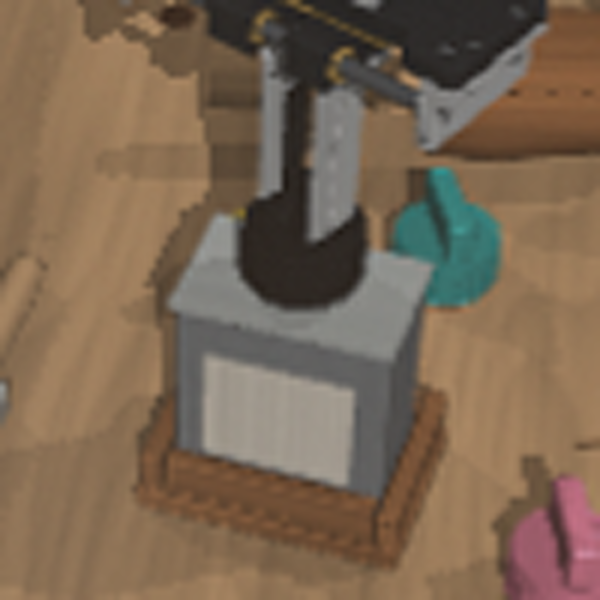

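The cap has turned with the fingers: the rib now points towards the camera. Next I lift.

{"op": "jog_arm", "data": {"series": [0,0,0,0,0,0.003,-0.9,0,0,0,0,0,0.006,-0.9,0,0,0,0,0,0.01,-0.9,0,0,0,0,0,0.014,-0.9,0,0,0,0,0,0.018,-0.9,0,0,0,0,0,0.022,-0.9], "squeeze": 20}}

```text
clock: 13.35
eef_pos: [572.0, -156.9, 163.4]
eef_rot: [-1.276, 1.569, 2.892]
wrist_force: [-0.2, -0.7, -0.9]
finger_gap: 13.7
```

{"op": "jog_arm", "data": {"series": [0,0,0,0,0,0.006,-0.9,0,0,0,0,0,0.014,-0.9,0,0,0,0,0,0.024,-0.9,0,0,0,0,0,0.036,-0.9,0,0,0,0,0,0.05,-0.9,0,0,0,0,0,0.05,-0.9,0,0,0,0,0,0.05,-0.9]}}

```text
clock: 14.22
eef_pos: [572.3, -157.0, 213.5]
eef_rot: [-1.349, 1.57, 2.82]
wrist_force: [0.7, -0.3, -0.7]
finger_gap: 13.6
```

```bash
python3 look.py s9
```

```text
14.275 [ 572.22817516 -156.95213314  213.32635203] [-0.36222401  0.2411779  -0.35420173] 13.775649842056634
```

View pics/s9.png

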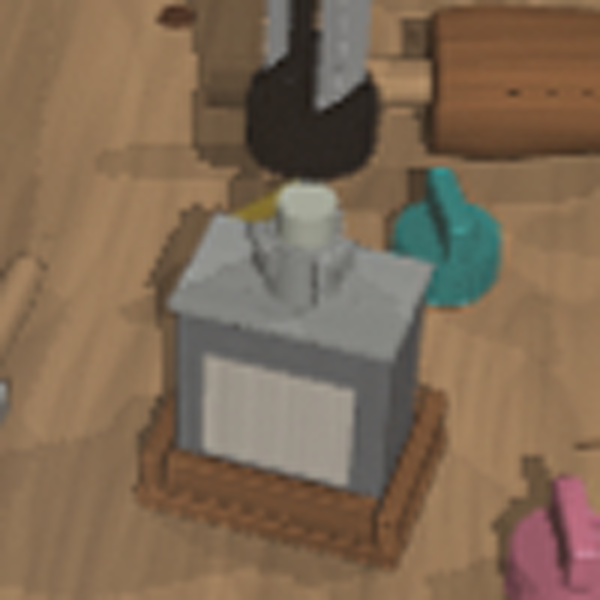

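The cap is off: the neck and sprung disc show bare at about (305,210) of the crop, with the cap hanging upright above. I carry it to the tray.

{"op": "jog_arm", "data": {"series": [0,0,0,0,0.015,0,-0.9,0,0,0,0,0.045,0,-0.9,0,0,0,-0.001,0.085,0,-0.9,0,0,0,-0.002,0.125,0,-0.9,0,0,0,-0.003,0.165,0,-0.9,0,0,0,-0.003,0.205,0,-0.9,0,0,0,-0.004,0.245,0,-0.9,0,0,0,-0.005,0.285,0,-0.9,0,0,0,-0.005,0.32,0,-0.9,0,0,0,-0.005,0.345,-0.01,-0.9,0,0,0,-0.005,0.362,-0.03,-0.9,0,0,0,-0.005,0.372,-0.05,-0.9,0,0,0,-0.005,0.373,-0.08,-0.9,0,0,0,-0.005,0.373,-0.11,-0.9,0,0,0,-0.005,0.373,-0.13,-0.9,0,0,0,-0.005,0.373,-0.14,-0.9,0,0,0,-0.005,0.373,-0.14,-0.9]}}

```text
clock: 16.4
eef_pos: [567.2, 215.7, 73.1]
eef_rot: [-0.737, 1.57, -2.852]
wrist_force: [0.4, -0.3, -0.3]
finger_gap: 13.8
```

```bash
cat > look2.py <<'E'
import sys
from h import *
from cell import manip
c=manip.camera("side")
cv2.imwrite("pics/%s.png"%sys.argv[1],cv2.resize(c["color"][240:360,220:360],(700,600),interpolation=cv2.INTER_CUBIC))
s=manip.read_state();print(s["clock"],s["eef_pos"],s["wrist_force"],s["finger_gap"])
W=cloud(c);img=c["color"].astype(int).max(-1)
m=(img<60)&(np.hypot(W[...,0]-567,W[...,1]-216)<60)
q=W[m];print(len(q),np.percentile(q,[2,50,98],axis=0).round(1))
E
python3 look2.py s10
```

```text
16.45 [567.56679854 215.88451512  74.01881369] [ 0.34937122 -0.59336467 -0.40428441] 13.7679906792208
697 [[513.2 176.9  72. ]
 [543.9 247.  282.4]
 [593.6 275.  388.4]]
```

View pics/s10.png

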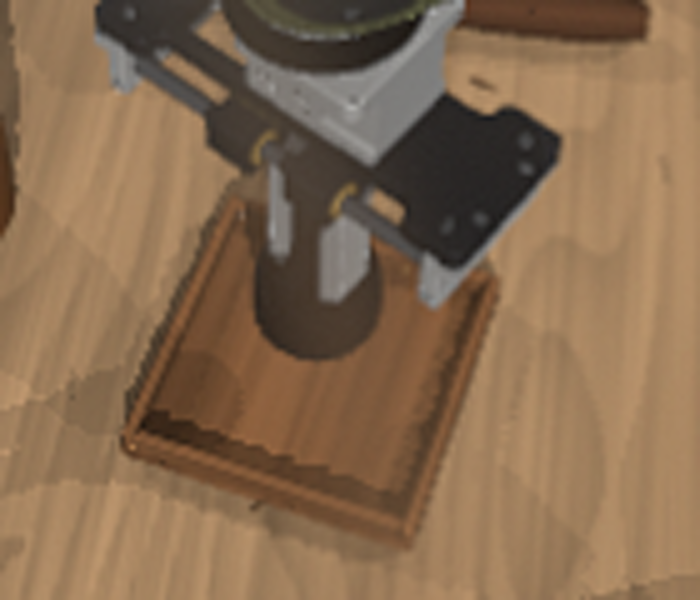

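The cap hangs over the tray's centre, level. I lower it and then feel for the floor.

{"op": "jog_arm", "data": {"series": [0,0,0,0,0,-0.01,-0.9,0,0,0,0,0,-0.02,-0.9,0,0,0,0,0,-0.03,-0.9,0,0,0,0,0,-0.037,-0.9,0,0,0,0,0,-0.043,-0.9,0,0,0,0,0,-0.048,-0.9,0,0,0,0,0,-0.048,-0.9]}}

```text
clock: 17.32
eef_pos: [567.3, 215.9, 25.5]
eef_rot: [-0.763, 1.57, -2.878]
wrist_force: [-0.5, 0.0, -0.1]
finger_gap: 14.2
```

{"op": "jog_arm", "data": {"series": [0,0,0,0,0,-0.001,-0.9,0,0,0,0,0,-0.002,-0.9,0,0,0,0,0,-0.002,-0.9]}}

```text
clock: 17.7
eef_pos: [567.4, 216.0, 23.9]
eef_rot: [2.439, 1.571, 0.325]
wrist_force: [-0.8, 0.1, -0.6]
finger_gap: 13.6
```

{"op": "jog_arm", "data": {"series": [0,0,0,0,0,-0.001,-0.9,0,0,0,0,0,-0.002,-0.9,0,0,0,0,0,-0.002,-0.9]}}

```text
clock: 18.08
eef_pos: [567.4, 216.0, 21.8]
eef_rot: [-0.588, 1.571, -2.703]
wrist_force: [0.6, 0.3, -0.7]
finger_gap: 13.8
```

{"op": "jog_arm", "data": {"series": [0,0,0,0,0,-0.001,-0.9,0,0,0,0,0,-0.0015,-0.9,0,0,0,0,0,-0.0015,-0.9]}}

```text
clock: 18.45
eef_pos: [567.4, 216.0, 20.3]
eef_rot: [-0.858, 1.571, -2.973]
wrist_force: [-0.7, 0.0, -0.8]
finger_gap: 14.1
```

{"op": "jog_arm", "data": {"series": [0,0,0,0,0,-0.001,-0.9,0,0,0,0,0,-0.001,-0.9]}}

```text
clock: 18.7
eef_pos: [567.5, 216.0, 19.7]
eef_rot: [2.463, 1.571, 0.348]
wrist_force: [-1.9, -0.5, 3.9]
finger_gap: 13.9
```

{"op": "jog_arm", "data": {"series": [0,0,0,0,0,-0.001,-0.9,0,0,0,0,0,-0.001,-0.9]}}

```text
clock: 18.95
eef_pos: [567.6, 216.0, 19.6]
eef_rot: [2.361, 1.57, 0.246]
wrist_force: [-6.0, -2.9, 14.5]
finger_gap: 13.9
```

```bash
python3 look2.py s11
```

```text
19.0 [567.57574321 216.03934941  19.64749345] [-7.36795884 -2.28968792 15.20969226] 14.006965101646475
748 [[514.  165.4  14.3]
 [544.3 233.8 174.7]
 [619.  272.6 388.8]]
```

View pics/s11.png

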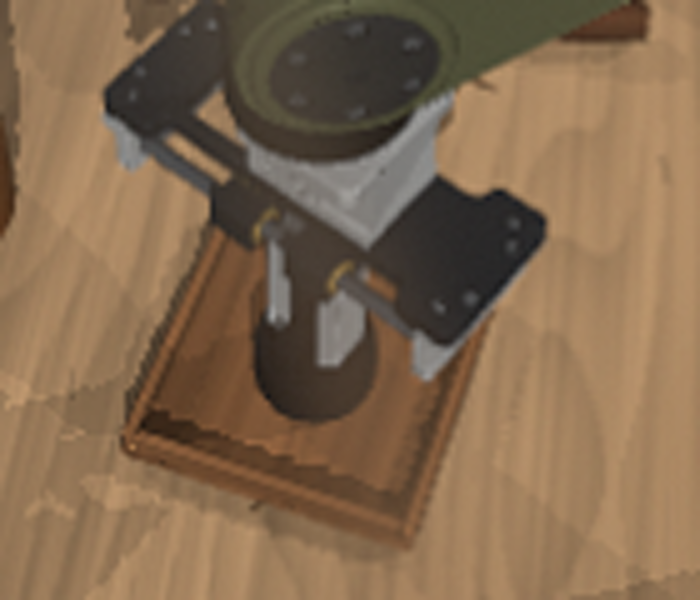

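The cap is on the tray's floor. I relieve the load and release slowly.

{"op": "jog_arm", "data": {"series": [0,0,0,0,0,0.0012,-0.9,0,0,0,0,0,0.0012,-0.9,0,0,0,0,0,0.0012,-0.65,0,0,0,0,0,0.0012,-0.5,0,0,0,0,0,0.0012,-0.4,0,0,0,0,0,0.0012,-0.4,0,0,0,0,0,0.006,-0.4,0,0,0,0,0,0.015,-0.4,0,0,0,0,0,0.03,-0.4,0,0,0,0,0,0.05,-0.4,0,0,0,0,0,0.08,-0.4,0,0,0,0,0,0.12,-0.4,0,0,0,0,0,0.16,-0.4]}}

```text
clock: 20.62
eef_pos: [567.2, 215.9, 180.6]
eef_rot: [2.401, 1.57, 0.287]
wrist_force: [-0.3, -0.2, 0.5]
finger_gap: 27.7
```

{"op": "jog_arm", "data": {"series": [0,0,0,0,-0.05,0.03,-0.4,0,0,0,0,-0.1,0.03,-0.4,0,0,0,0,-0.15,0.03,-0.4,0,0,0,0,-0.2,0.03,-0.4,0,0,0,0,-0.2,0.03,-0.4]}}

```text
clock: 21.25
eef_pos: [567.3, 13.3, 209.4]
eef_rot: [1.776, 1.57, -0.343]
wrist_force: [0.6, 0.9, 0.8]
finger_gap: 27.8
```

```bash
python3 look2.py s12
python3 - <<'E'
from h import *
from cell import manip
for n in("top","side"):
    c=manip.camera(n);W=cloud(c);cv2.imwrite(f"pics/{n}9.png",c["color"])
    n_=np.hypot(W[...,0]-567,W[...,1]-216)<45
    for lo,hi,nm in((50,65,"rib"),(28,40,"plate")):
        q=W[n_&(W[...,2]>lo)&(W[...,2]<hi)];
        if len(q)>5:
            A=np.c_[q[:,:2]-q[:,:2].mean(0),np.ones(len(q))];s=np.linalg.lstsq(A,q[:,2],rcond=None)[0]
            print(n,nm,len(q),q.mean(0).round(1),cv2.minAreaRect(q[:,:2].astype(np.float32)),"slope deg",np.degrees(s[:2]).round(1))
E
```

```text
21.3 [567.37835875  14.97838535 209.26826627] [0.07200431 0.98088935 0.09856325] 28.297333618406622
137 [[570.2 207.    9.9]
 [583.2 236.5  32.2]
 [594.1 243.5  55.4]]
top rib 111 [566.1 218.3  57.5] ((566.588623046875, 219.1719970703125), (50.35566711425781, 13.829936981201172), 58.910213470458984) slope deg [ 2.9 -1.5]
top plate 257 [565.9 216.9  34.5] ((565.6941528320312, 217.28182983398438), (54.376686096191406, 53.35943603515625), 57.575469970703125) slope deg [0.6 0.2]
side rib 144 [568.6 218.1  55.8] ((569.0377807617188, 216.5225372314453), (50.50506591796875, 15.563661575317383), 58.528656005859375) slope deg [ 3.  -2.8]
side plate 284 [566.6 221.1  33.2] ((568.9173583984375, 217.78359985351562), (50.82552719116211, 53.935997009277344), 68.19609069824219) slope deg [ 0.3 -1. ]
```

View pics/s12.png

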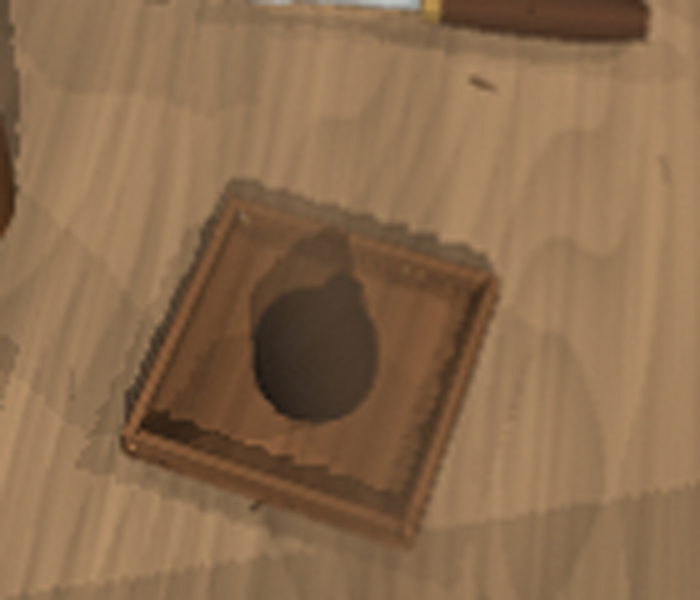

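View pics/top9.png

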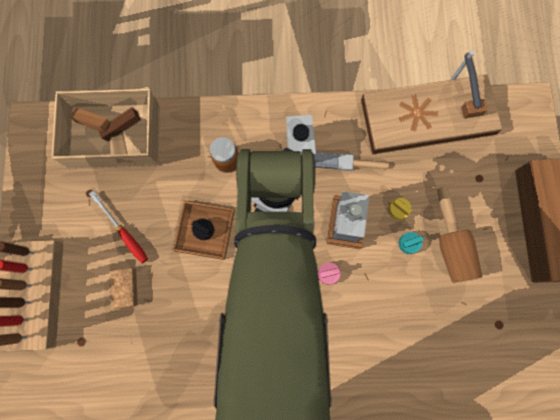

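The cap stands flat, rib up, at top pixel (204,230) in the tray. The other things are where they were. I let the arm settle and hand in.

{"op": "jog_arm", "data": {"series": [0,0,0,0,0,0,-0.4,0,0,0,0,0,0,-0.4,0,0,0,0,0,0,-0.4]}}

```text
clock: 21.78
eef_pos: [567.4, 16.4, 208.3]
eef_rot: [-0.982, 1.571, -3.096]
wrist_force: [-0.1, 0.1, -0.2]
finger_gap: 28.0
```

```bash
python3 -c "
from cell import manip
print(manip.sign_off())"
```

```text
the job is handed in; nothing more can be done
None
```

I opened the tin and set the cap in the tray, then handed the job in at 21.8 s; no verdict is reported.

**What I did:** I pinched the rib and pressed until the force jumped from 11 to 16 N with no further travel. I estimate the stop was about 8 mm below the locked height. I backed off about 0.6 mm, turned the cap 70° anticlockwise and lifted it off. Then I lowered it until it touched the tray floor and released it.

**Last checks:**
- **Position:** The cap stands rib upwards, within about 3 mm of the tray's centre in both views.
- **Flatness:** Its plate is at 33–34.5 mm, which matches lying on the floor. The plate slopes about 1° or less.
- **Bystanders:** They look unmoved in the top view, apart from gouge_a, which the arm hid there; its handle shows in the side view. I judged this by eye, not by measurement.

**Disagreements and slips:**
- **Fingertip offset:** The interface says the tips stand 19 mm ahead of the TCP, but the camera showed them about 18 mm behind the reported position. My first closing was therefore in empty air above the rib; after that I went by the camera and by feel.
- **Slope of the rib:** A fit to the rib's depth points gave up to 3° of slope, against 1° or less from the plate. I put this down to noise at the rib's edges.
- **Setting down:** I pressed the cap on the tray floor with about 15 N for a moment before easing off and releasing.

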